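# Prove the RCD, then hold the receiver's lid open

### The job

This receiver is about to be looked at under power, so first prove the bench console's RCD: press its test button so that the lever drops, then lift the lever back up until it latches and leave it on. Then raise the receiver's hinged lid without letting it slam and finish while still holding it open, steady, at about 60 degrees from closed, so that I can look at the valves; it has no stay and falls shut if you let go. Leave the other things on the bench where they are.

Things in the scene. Friction and masses are not known exactly. Their poses are not given: they have to be found in the camera images.
- receiver: the radio set, fixed: a green-grey steel case 251 deep (x), 311 wide (y), top plate at z 157 mm, with a cream front with knobs on its +x side (away from the robot). Origin: centre of its underside; z up. Turned up to 0.25 rad about the vertical. Its lid covers the front two thirds of the top; the hinge is towards its back, on the robot's side.
- lid (a joint): the receiver's lid: angle of opening in rad, 0 closed, grows as its front edge rises, 1.05 is 60 degrees, stop at 1.75. Sheet-steel plate 183 mm from hinge line to front edge, 262 wide, 3 thick, lying on the top plate; its front edge overhangs the front by 7 mm. About 0.3 to 0.6 kg, free hinge without spring or stay: it falls shut when let go (and falls right open past upright).
- lid_hinge (a point): middle of the lid's hinge line, which runs along the receiver's y; 50 mm behind the receiver's origin (-x), 157 above it. Axes: the receiver's.
- lid_handle (a point): middle of the lid's handle, a round steel bar of 9 mm diameter and 100 mm long, parallel to the hinge line, on a 9 mm post at each end. In the lid's frame it lies 150 mm from the hinge line and 38 mm above the plate's underside, so that 30 mm is free between bar and lid. Axes turn with the lid: x from hinge to front edge, y along the bar, z out of the lid's top.
- lid_edge (a point): middle of the lid's front edge, 183 mm from the hinge line. Axes: the lid's.
- console: the bench's mains console, fixed: a grey desk-shaped box 180 deep (x), 240 wide (y), 35 high in front and 122 at the back, with two round white outlets and the RCD on a face that slopes up at 30 degrees away from the robot. Origin: centre of its underside, z up, the sloping face looks to -x. Turned up to 0.25 rad. It stands beside the receiver, on its left or its right.
- button_top (a point): centre of the top of the RCD's test button, a round grey button of 14 mm diameter standing 7.5 mm out of the white RCD module (45 mm up the slope by 72 mm across, 8 mm proud of the console's face). Axes: x up the slope, y across to the left, z out of the face (30 degrees from vertical, leaning to the robot); pressing is along -z.
- test_button (a joint): how far the test button is pressed (m): 0 out, 0.006 fully down; it springs back. 1.7 N to start, 3.7 N fully down; the RCD trips at 2 to 3 mm. It dips by itself as the lever passes the latch.
- rcd_lever (a joint): the RCD's black toggle (rad): 0 up, latched on, leaning 0.4 rad up the slope; 0.8 dropped, leaning 0.4 rad down the slope, where a spring keeps it. It cannot be pulled down while latched, only the button releases it. To reset, push it up the slope to slightly below 0 (stop at -0.18), where it latches (not while the button is held down); up to 8 N when pushed 6 mm above the RCD's front.
- lever_tip (a point): middle of the end of the toggle, 27 mm from its pivot. Toggle 22 mm wide, 7 thick; its pivot runs along the face's y, 6 mm below the RCD's front, 38 mm to the left (y) of the button's axis, level with it on the slope; the end stands 19 mm out of the RCD's front in either position. Axes turn with the toggle; at joint 0 they are those of the button.
- tin: bystander: a can with a blue band, 92 mm across, 125 high, behind the console. Origin: centre of its underside.
- tube_carton: bystander: a cardboard carton 36 x 85 x 36 mm lying on the back of the receiver's top, behind the hinge. Origin: centre of its underside.
- screwdriver: bystander: a screwdriver 210 mm long, lying beyond the equipment. Origin: its middle, on the table.
- multimeter: bystander: a hand-held meter 165 x 80 x 45 mm, lying in front of the console. Origin: centre of its underside.
- parts_bin: bystander: a blue bin of parts, 240 x 150 x 120 mm, at the right. Origin: centre of its underside.
- carton_tray: bystander: an open carton of transformers, 200 x 160 x 90 mm, at the left. Origin: centre of its underside.
- plug_relay: bystander: a clear plug-in relay 36 x 36 x 55 mm, standing on the back of the receiver's top. Origin: centre of its underside.
- small_wrench: bystander: a wrench 160 mm long, behind the console. Origin: its middle, on the table.

How it is judged (in metres and radians):
On the way, in this order (a step that is already met when the one before it is completed fails the run):
1. the RCD has tripped: its lever has dropped (value of joint rcd_lever above 0.65 rad), for 0.1 s.
2. the lever is back up, latched, and left alone (value of joint rcd_lever below 0.1 rad and contact force between the arm and rcd_lever below 0.1 N), for 0.3 s.
3. the robot holds the lid open at about 60 degrees (value of joint lid between 0.925 and 1.17 rad and contact force between the fingers and lid above 0.5 N), for 0.3 s.
At the end, for the whole second after the job is handed in: the lid stands still at 60 degrees, give or take 7 (0.925 to 1.17 rad), carried by the robot's fingers alone; the RCD's lever is up and latched (below 0.1 rad) and its button out (all of step 3 and velocity of joint lid between -0.1 and 0.1 rad/s and value of joint rcd_lever below 0.1 rad and value of joint test_button below 0.002 m); the arm keeps its last pose, push and grip.
It fails at once if the lid slams or is flung (faster than 4 rad/s) (velocity of joint lid above 4 rad/s or velocity of joint lid below -4 rad/s).
It fails at once if a bystander is moved by more than 30 mm (distance of any of tin, tube_carton, screwdriver, multimeter, parts_bin, carton_tray, plug_relay, small_wrench from where it was at the start of the episode above 0.03 m).
It also fails if it takes over 61 s, if anything falls off the work surface, if the arm or the gripper's body presses on something with over 40 N, if the wrist force passes 120 N, or if a joint passes its speed limit or range.

### The arm

A 7-joint arm with a two-finger parallel gripper is mounted at the origin on the work surface. World frame = base frame: x ahead of the robot, y to its left, z up, the work surface at z = 0. Lengths are in m, angles in degrees, forces in N, time in s.
With the tool pointing down it reaches from about 0.4 to 0.925 m from the base axis. Payload 4.1 kg.
Tool frame: the origin (TCP) lies at the very end of the fingers, on their centre line; the grasp point (between the pads) lies 19 mm behind it; z points along the fingers, y is the line along which they close (so a half turn about z gives the same grasp; the last joint's range is limited). The gripper opens to 85 mm and grips with 20 to 120 N. Pads are 22 mm wide; open, the fingers measure 114 mm over their backs; the gripper's body (76 mm by 85 mm) begins 54 mm behind the grasp point. The pads swing forward as they close: fully open they stand 13 mm farther back than shut.
Start: joints at [-77.521, 22.827, 2.584, 88.041, -1.071, 69.15, -2.905], TCP at [0.202, 0.618, 0.206] pointing down, gripper open.
Joint ranges: [-161.44, 161.44], [-28.35, 127.94], [-78.24, 83.42], [0, 140.83], [-78.03, 258.03], [13.02, 114.36], [-168.23, 168.23]. Speed limits (degrees/s): [147.25, 147.25, 180, 180, 180, 180, 180].

### API

Orientations are given as [roll, pitch, yaw] about the fixed x, y, z axes, in that order (R = Rz(yaw) Ry(pitch) Rx(roll)).
In Python, from rig import r gives the robot as it stands.
- The arm moves only by the tool arm_command, never from a script. Its argument "motion" is a list of rows, each a list of 3 entries, a list of its own where there are three numbers: the turn, a rotation vector about the tool's x, y, z in rad, then the shift along the tool's x, y, z in m, then the finger opening in m, from 0 to 0.0854. In form: [[[rx, ry, rz], [tx, ty, tz], jaw], ...]. A call has 1 to 5 rows; each row is the pose to reach, as a shift and turn from the pose commanded when the call began, along the tool's axes at that moment; what a row does not reach only later rows make up. A row lasts 1/12 s, in which the tool goes at most 41.7 mm and 7.16 degrees, less where a joint would pass 70% of its speed; a pose out of reach is approached as far as the arm can. A call with a gripper value outside its range is refused whole. The fingers move at their own pace and stop on an object; the grip force is fixed at half the most. Time passes only in rows, so rows that repeat a pose let the fingers close. It gives the time, the measured TCP pose, the force, the opening and the grip force at its end, in the units of the state.
- r.observe(): the state, without advancing time (a new reading comes with each control period).
- r.snapshot(name): name is "scene" or "top" or "wrist"; returns the picture (480x640x3 uint8, blue, green, red); there is no depth.
- r.camera_info(name): a dict with "camera_matrix" (3x3 intrinsics, pixels), "R" (3x3) and "t" (3): a world point X has camera coordinates R X + t; the wrist camera has in their place "tool_from_camera" (4x4, takes a point from camera to tool coordinates, whose origin is the TCP and whose axes are the flange's). Camera axes: x right, y down, z forward; pixel columns grow to the right and rows downward; lengths in m; the calibration is good to about 2 mm. A picture is of the moment at which its call begins: read the wrist's pose just before it. camera_info takes no time and is no camera call.
- r.hand_in(): hands the job in; it is judged then, once.
The state is a dict: "time": time; "joint_pos": joint angles; "joint_vel": joint speeds; "effort": joint torques, N m; "tool_pos": TCP position; "tool_rot": TCP orientation; "wrist_force": force on the tool from outside, world axes, zero at the start; "torque": the same for the moment, N m; "opening": opening from 0.0 (shut) to 1.0 (fully open); "grasp_force": force on a finger pad.
Only numpy, scipy, OpenCV 4.12 (cv2) and the standard library are available. Lean on these libraries where they do the work, as an engineer would, in place of code of your own. Each camera call takes 0.05 s, during which the arm holds its last target. There are 200 camera calls.

## Working session

There is one attempt and no reset: what is moved stays moved. The work goes in short steps, Python scripts to look and compute and a tool call to move; the robot and the scene stay as the last step left them, time stands still between calls to the robot, and variables do not carry over. Pictures are saved under pics/ and viewed, at most 10 in all, crops included, and the job is handed in when it is done.

Besides the shell and the picture viewer there is one more tool, called after "Call:" as name(argument=value, ...) on one line, values as JSON. arm_command: Moves the arm, as the interface text tells. Its arguments: {"type":"object","properties":{"motion":{"type":"array","items":{"type":"array"}}},"required":["motion"]}

```bash
ls; mkdir -p pics
python3 - <<'E'
from rig import r
import cv2,numpy as np
np.set_printoptions(precision=4,suppress=True)
print(r.observe())
for n in ("scene","top"):
    cv2.imwrite(f"pics/{n}0.png",r.snapshot(n)); print(n,r.camera_info(n))
print(r.camera_info("wrist"))
E
```

```text
pics
{'time': 0.0, 'joint_pos': array([-77.521 ,  22.8719,   2.5788,  88.1147,  -1.072 ,  69.1495,
        -2.9056]), 'joint_vel': array([-0.0626, -0.056 , -0.0069, -0.048 , -0.0963,  0.1002,  0.0551]), 'effort': array([ -0.0004, -47.5118,   1.3647, -25.4222,   0.0117,   0.0095,
         0.    ]), 'tool_pos': array([0.2022, 0.617 , 0.2049]), 'tool_rot': array([-179.8882,    0.0067,  161.8556]), 'wrist_force': array([ 0.3624, -0.734 ,  0.6231]), 'torque': array([0.0166, 0.0114, 0.0111]), 'grasp_force': 0.0, 'opening': 0.9995671433869604}
scene {'camera_matrix': array([[562.2575,   0.    , 323.6424],
       [  0.    , 562.2575, 240.3575],
       [  0.    ,   0.    ,   1.    ]]), 'R': array([[ 0.6716,  0.7407,  0.018 ],
       [ 0.4199, -0.3604, -0.8329],
       [-0.6105,  0.567 , -0.5531]]), 't': array([-0.3929, -0.1259,  2.0751])}
top {'camera_matrix': array([[475.6051,   0.    , 321.9894],
       [  0.    , 475.6051, 238.4415],
       [  0.    ,   0.    ,   1.    ]]), 'R': array([[-0.1133, -0.9936, -0.0035],
       [-0.9715,  0.1115, -0.209 ],
       [ 0.2081, -0.0203, -0.9779]]), 't': array([0.0517, 0.5881, 1.3178])}
{'camera_matrix': array([[400.1893,   0.    , 315.9029],
       [  0.    , 400.1893, 239.737 ],
       [  0.    ,   0.    ,   1.    ]]), 'tool_from_camera': array([[ 0.0003, -0.9599, -0.2804,  0.0704],
       [ 1.    ,  0.0004, -0.0001,  0.0004],
       [ 0.0002, -0.2804,  0.9599, -0.1678],
       [ 0.    ,  0.    ,  0.    ,  1.    ]])}
```

View pics/scene0.png

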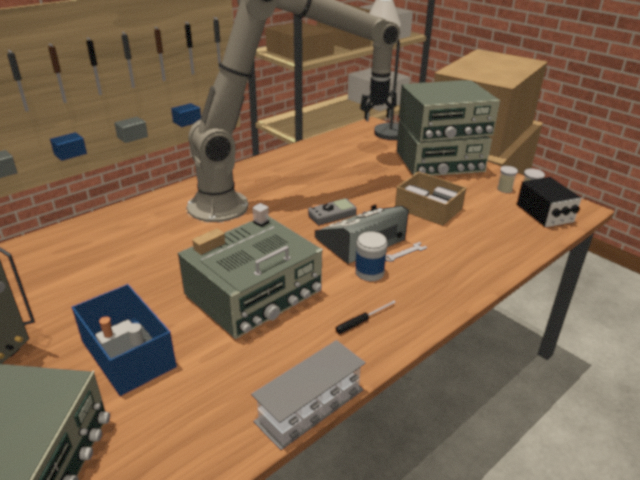

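View pics/top0.png

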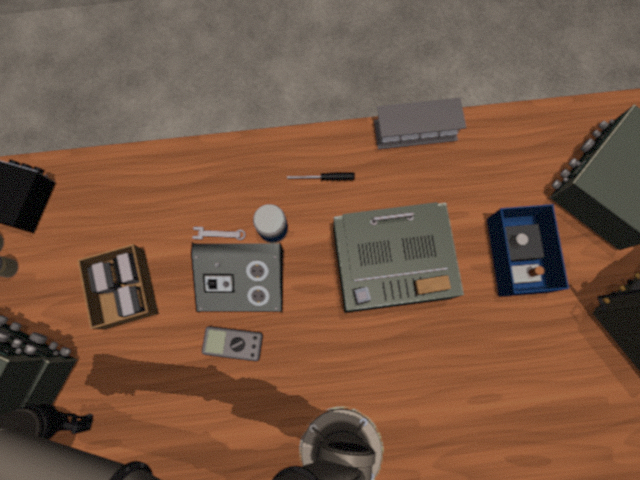

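Scene view: receiver centre about (250,270), console about (365,230) with its back to the camera. Top view: console centred about (237,277), RCD at (218,284), receiver at (398,257), lid handle about (392,218).

```bash
cat > h.py <<'E'
import numpy as np, cv2
from rig import r
from scipy.spatial.transform import Rotation as Ro
np.set_printoptions(precision=4,suppress=True)
def cam(n,st=None):
    c=r.camera_info(n); K=c["camera_matrix"]
    if n!="wrist": R,t=c["R"],c["t"]; return K,R.T,-R.T@t
    st=st or r.observe(); T=c["tool_from_camera"]
    Rt=Ro.from_euler("xyz",st["tool_rot"],degrees=True).as_matrix()
    return K,Rt@T[:3,:3],Rt@T[:3,3]+st["tool_pos"]
def ray(n,px,st=None):
    K,R,o=cam(n,st); return o,R@np.linalg.solve(K,[px[0],px[1],1.])
def onplane(n,px,z=None,P=None,N=(0,0,1),st=None):
    o,d=ray(n,px,st); P=np.array([0,0,z]) if P is None else P; N=np.array(N)
    return o+d*(N@(P-o))/(N@d)
def proj(n,X,st=None):
    K,R,o=cam(n,st); p=K@(R.T@(np.array(X)-o)); return p[:2]/p[2]
E
python3 - <<'E'
from h import *
a=cv2.imread("pics/top0.png")
c=np.hstack([cv2.resize(a[230:325,180:295],None,fx=3.4,fy=5.0*0.68*1,interpolation=2),cv2.resize(a[195:315,325:470],(390,323),interpolation=2)])
print(c.shape); cv2.imwrite("pics/c1.png",c)
print("RCD",onplane("top",(218,284),.09)); print("handle",onplane("top",(392,218),.19))
print("handle ends",onplane("top",(373,220),.19),onplane("top",(412,215),.19))
for p in [(194,247),(281,243),(194,311),(281,311)]: print(onplane("top",p,.12 if p[1]<300 else .035))
for p in [(336,216),(446,204),(346,309),(461,296)]: print(onplane("top",p,.157))
E
```

```text
(323, 781, 3)
RCD [0.4883 0.2877 0.09  ]
handle [ 0.5969 -0.2034  0.19  ]
handle ends [ 0.5972 -0.1527  0.19  ] [ 0.5989 -0.2573  0.19  ]
[0.5942 0.3406 0.12  ]
[0.578  0.1001 0.12  ]
[0.4263 0.3729 0.035 ]
[0.398  0.1248 0.035 ]
[ 0.6278 -0.0585  0.157 ]
[ 0.6271 -0.3617  0.157 ]
[ 0.3754 -0.0545  0.157 ]
[ 0.3747 -0.3588  0.157 ]
```

View pics/c1.png

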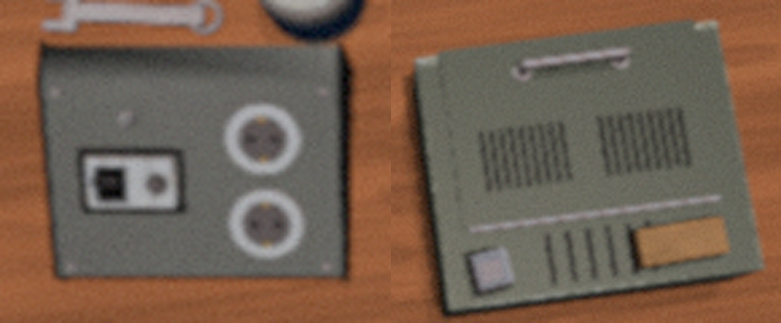

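Crop: RCD shows the black lever at about top-image pixel (212.4,283.8) and the button at (225.9,283.8), so the lever is on the left as described. The receiver is almost unturned. Next I take the wrist camera over the RCD.

```bash
cat >> h.py <<'E'
def face(psi,tilt=30):   # tool rotation: z into the face, x down the slope (towards robot)
    c,s,t=np.cos(psi),np.sin(psi),np.radians(tilt)
    z=np.array([np.sin(t)*c,np.sin(t)*s,-np.cos(t)]); x=-np.array([np.cos(t)*c,np.cos(t)*s,np.sin(t)])
    return np.column_stack([x,np.cross(z,x),z])
def plan(pos,R,fr=(1,),st=None):
    st=st or r.observe(); R0=Ro.from_euler("xyz",st["tool_rot"],degrees=True).as_matrix()
    v=Ro.from_matrix(R0.T@R).as_rotvec(); d=R0.T@(np.array(pos)-st["tool_pos"])
    print("rot",v,"shift",d,"deg",np.degrees(np.linalg.norm(v)),"mm",1000*np.linalg.norm(d))
    for f in fr: print((v*f).round(3).tolist(),(d*f).round(4).tolist())
E
python3 - <<'E'
from h import *
plan([.438,.292,.19],face(-.09),np.arange(1,13)/12)
E
```

```text
rot [-0.061  -0.5214 -0.221 ] shift [-0.3252 -0.2355  0.0154] deg 32.63671636873603 mm 401.8483898617085
[-0.005, -0.043, -0.018] [-0.0271, -0.0196, 0.0013]
[-0.01, -0.087, -0.037] [-0.0542, -0.0392, 0.0026]
[-0.015, -0.13, -0.055] [-0.0813, -0.0589, 0.0039]
[-0.02, -0.174, -0.074] [-0.1084, -0.0785, 0.0051]
[-0.025, -0.217, -0.092] [-0.1355, -0.0981, 0.0064]
[-0.031, -0.261, -0.111] [-0.1626, -0.1177, 0.0077]
[-0.036, -0.304, -0.129] [-0.1897, -0.1374, 0.009]
[-0.041, -0.348, -0.147] [-0.2168, -0.157, 0.0103]
[-0.046, -0.391, -0.166] [-0.2439, -0.1766, 0.0116]
[-0.051, -0.435, -0.184] [-0.271, -0.1962, 0.0128]
[-0.056, -0.478, -0.203] [-0.2981, -0.2159, 0.0141]
[-0.061, -0.521, -0.221] [-0.3252, -0.2355, 0.0154]
```

Call:
arm_command(motion=[[[0, 0, 0], [-0.027, -0.0195, -0.004], 0.0], [[0, 0, 0], [-0.054, -0.039, -0.008], 0.0], [[0, 0, 0], [-0.081, -0.058, -0.01], 0.0], [[0, 0, 0], [-0.108, -0.078, -0.01], 0.0], [[0, 0, 0], [-0.135, -0.098, -0.01], 0.0]])

```text
time: 0.52
tool_pos: [0.3009, 0.481, 0.2157]
tool_rot: [-180.0, -0.0, 161.9]
wrist_force: [0.4, 0.1, -0.4]
opening: 0.303
grasp_force: 0.0
```

Run:
```python
from h import *
plan([.438,.292,.19],face(-.09),np.arange(1,8)/7)
```

```text
rot [-0.0596 -0.5214 -0.2212] shift [-0.1891 -0.1369  0.0257] deg 32.6296269365255 mm 234.88291125106
[-0.009, -0.074, -0.032] [-0.027, -0.0196, 0.0037]
[-0.017, -0.149, -0.063] [-0.054, -0.0391, 0.0073]
[-0.026, -0.223, -0.095] [-0.0811, -0.0587, 0.011]
[-0.034, -0.298, -0.126] [-0.1081, -0.0782, 0.0147]
[-0.043, -0.372, -0.158] [-0.1351, -0.0978, 0.0184]
[-0.051, -0.447, -0.19] [-0.1621, -0.1173, 0.022]
[-0.06, -0.521, -0.221] [-0.1891, -0.1369, 0.0257]
```

Call:
arm_command(motion=[[[-0.012, -0.104, -0.044], [-0.027, -0.0196, 0.0], 0.0], [[-0.024, -0.208, -0.088], [-0.054, -0.039, 0.0], 0.0], [[-0.036, -0.312, -0.132], [-0.081, -0.0587, 0.003], 0.0], [[-0.048, -0.416, -0.176], [-0.108, -0.078, 0.006], 0.0], [[-0.06, -0.52, -0.22], [-0.135, -0.098, 0.01], 0.0]])

```text
time: 0.93
tool_pos: [0.3987, 0.3472, 0.2066]
tool_rot: [179.8, 30.2, 174.9]
wrist_force: [0.6, -0.7, -1.2]
opening: -0.002
grasp_force: 0.0
```

Run:
```python
from h import *
plan([.438,.292,.19],face(-.09),[.5,1])
print(r.observe()["joint_pos"])
```

```text
rot [0.0036 0.0036 0.0005] shift [-0.0297 -0.0516  0.0363] deg 0.29532217635447583 mm 69.7869518689778
[0.002, 0.002, 0.0] [-0.0149, -0.0258, 0.0182]
[0.004, 0.004, 0.001] [-0.0297, -0.0516, 0.0363]
[-72.873    1.9609   8.1617 120.9133  36.454   51.8028  -1.5014]
```

Call:
arm_command(motion=[[[0, 0, 0], [-0.015, -0.026, 0.018], 0.0], [[0, 0, 0], [-0.03, -0.052, 0.036], 0.0], [[0, 0, 0], [-0.03, -0.052, 0.036], 0.0]])

```text
time: 1.18
tool_pos: [0.4384, 0.2824, 0.1872]
tool_rot: [-179.6, 29.8, 174.4]
wrist_force: [0.0, -0.8, 0.5]
opening: -0.004
grasp_force: 0.0
```

Run:
```python
from h import *
st=r.observe(); print(st["tool_pos"],st["tool_rot"],st["joint_pos"])
np.save("st1.npy",st,allow_pickle=True)
cv2.imwrite("pics/w1.png",r.snapshot("wrist"))
cv2.imwrite("pics/top1.png",r.snapshot("top"))
```

```text
[0.4384 0.2824 0.1872] [-179.6154   29.8232  174.3587] [-68.1055   0.5846  12.6491 124.9503  37.4236  45.9366   4.2548]
```

View pics/w1.png

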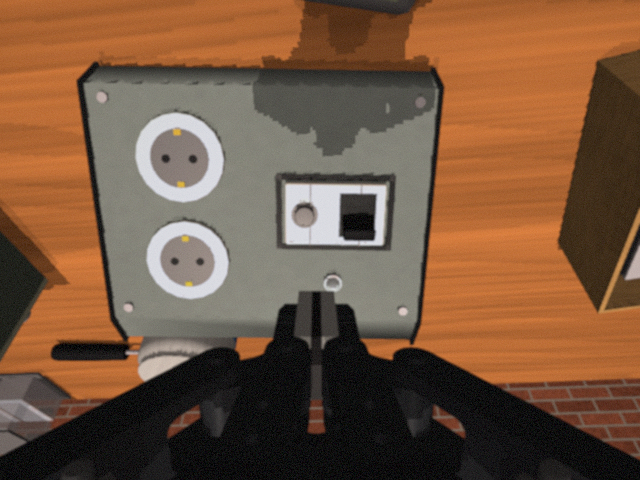

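Wrist view: RCD module is white, x 282–388, y 180–247; test button at (304,214); black lever 340–376 × 193–240, leaning up the slope. I now measure the button across the wrist and top views.

```bash
cat >> h.py <<'E'
def tri(obs):  # [(cam,px,st)]
    A=np.zeros((3,3));b=np.zeros(3);L=[]
    for n,p,s in obs:
        o,d=ray(n,p,s); d=d/np.linalg.norm(d); M=np.eye(3)-np.outer(d,d); A+=M;b+=M@o;L.append((M,o))
    X=np.linalg.solve(A,b); return X,[1000*np.linalg.norm(M@(X-o)) for M,o in L]
E
python3 - <<'E'
from h import *
st=np.load("st1.npy",allow_pickle=True).item()
w=cv2.imread("pics/w1.png"); t=cv2.imread("pics/top0.png")
def blobs(m,lo,hi):
    n,l,s,c=cv2.connectedComponentsWithStats(m.astype(np.uint8)); return [(i,s[i],c[i]) for i in range(1,n) if lo<s[i][4]<hi]
g=w.min(2)>190; g[:, :270]=0; g[270:]=0; g[:,400:]=0
cn,_=cv2.findContours(g.astype(np.uint8),0,2); c=max(cn,key=cv2.contourArea); q=cv2.approxPolyDP(cv2.convexHull(c),5,True)[:,0]; print("quad",q.tolist(),cv2.minAreaRect(c))
h=255-np.uint8(g)*255; sub=np.zeros_like(g); sub[190:240,285:325]=~g[190:240,285:325]
print("btn",blobs(sub,50,2000))
k=cv2.cvtColor(w,cv2.COLOR_BGR2GRAY); sub=np.zeros_like(g); sub[185:246,330:386]=k[185:246,330:386]<70
print("lev",blobs(sub,50,5000))
G=t.min(2); print(G[272:296,202:236])
E
```

```text
quad [[360, 186], [357, 243], [286, 242], [286, 185]] ((323.0, 214.0), (58.0, 74.0), 90.0)
btn [(3, array([291, 201,  27,  27, 564], dtype=int32), array([304.2837, 214.2323]))]
lev [(1, array([ 340,  195,   35,   45, 1472], dtype=int32), array([357.4674, 216.6997]))]
[[ 97  91  85  89  83  86  95  88  89  83  87  90  90  89  87  90  90  92
   88  92  94  95  92  89  94  93  93  88  94  96  99  95  96  94]
 [ 79  76  70  67  73  70  70  68  67  69  71  69  71  75  69  71  70  64
   64  73  67  70  72  68  73  67  72  75  71  79  85  88  94  93]
 [ 77  53  44  43  49  45  46  47  50  54  41  45  47  38  50  47  52  51
   42  42  44  42  48  44  44  51  43  49  47  54  50  68  83  94]
 [ 76  48  53  73  79  83  81  76  79  81  83  82  80  77  74  77  84  78
   73  80  73  67  69  76  76  74  75  74  67  53  46  62  84  96]
 [ 72  50  73 112 134 137 132 128 130 127 137 131 135 125 130 130 131 133
  134 131 123 124 125 128 129 129 132 121 107  79  56  59  81  97]
 [ 73  54  85 135 165 168 166 155 152 159 160 161 165 154 155 162 161 164
  164 163 153 153 154 160 161 164 158 155 123  90  57
[... 1852 characters left out ...]
  82  63  51  75  90 100  97  96  92  95  98  97  95  94  99  99 100
   98  96  97  95 100  99 102 106 102 102  94  80  42  41  59  82]
 [ 97  88  75  52  61  64  67  68  65  61  59  68  60  65  71  64  67  59
   63  62  65  60  63  68  69  73  71  68  71  61  60  58  70  86]
 [ 93  92  93  86  88  84  91  88  78  88  85  82  89  87  87  86  84  82
   88  84  85  83  81  83  85  84  88  85  82  86  83  87  92  93]
 [ 92  90  93  95  92  92  93  96  96  97  96  92  94  96  94  92  97  95
   92  94  94  94  90  98  95  96  96  94  96  99  93  94  94  98]
 [ 96  98  96  99  97  96  97  95  91  94  93  89  93  98  89  96  93  94
   94  95  96  98  93  94  96  99  91  92  92  97  94  96  97  93]]
```

Run:
```python
from h import *
st=np.load("st1.npy",allow_pickle=True).item()
for nm,a,b in [("btn",(304.3,214.2),(225.6,283.2)),("out1",(179,157.5),(257.9,295.9)),("out2",(188,259),(257.3,271.2)),("screwTL",(102,97),(200+0,0))][:3]:
    print(nm,*tri([("wrist",a,st),("top",b,None)]))
# console corners in wrist: front-bottom edge of the slope (z .035), back-top edge
for p in [(95,80),(435,78)]: print("front",onplane("wrist",p,.035,st=st))
for p in [(118,322),(417,325)]: print("back",onplane("wrist",p,.122,st=st))
```

```text
btn [0.4892 0.2681 0.0825] [np.float64(0.2092323806549528), np.float64(0.20923238065494074)]
out1 [0.4462 0.184  0.0613] [np.float64(0.5663762690611994), np.float64(0.5663762690612718)]
out2 [0.5114 0.176  0.0979] [np.float64(1.5010568028222055), np.float64(1.501056802822281)]
front [0.3981 0.1369 0.035 ]
front [0.4192 0.3632 0.035 ]
back [0.5561 0.1095 0.122 ]
back [0.5828 0.3498 0.122 ]
```

Run:
```python
from h import *
plan([.476,.2693,.1036],face(-.105),[1/3,2/3,1])
```

```text
rot [ 0.0059 -0.0021  0.0089] shift [ 0.0074 -0.0167  0.0943] deg 0.6207307061070632 mm 96.0255002942733
[0.002, -0.001, 0.003] [0.0025, -0.0056, 0.0314]
[0.004, -0.001, 0.006] [0.0049, -0.0112, 0.0628]
[0.006, -0.002, 0.009] [0.0074, -0.0167, 0.0943]
```

Call:
arm_command(motion=[[[0.002, -0.001, 0.003], [0.0025, -0.0056, 0.027], 0.0], [[0.004, -0.001, 0.006], [0.005, -0.011, 0.054], 0.0], [[0.006, -0.002, 0.009], [0.0074, -0.0167, 0.078], 0.0], [[0.006, -0.002, 0.009], [0.0074, -0.0167, 0.09], 0.0], [[0.006, -0.002, 0.009], [0.0074, -0.0167, 0.092], 0.0]])

```text
time: 1.7
tool_pos: [0.4743, 0.2712, 0.1041]
tool_rot: [-179.8, 29.9, 174.3]
wrist_force: [0.8, 0.7, 0.7]
opening: 0.001
grasp_force: 0.0
```

Run:
```python
from h import *
st=r.observe();print(st["time"],st["tool_pos"],st["tool_rot"],st["wrist_force"])
plan([.476,.2693,.1036],face(-.105))
cv2.imwrite("pics/w2.png",r.snapshot("wrist")[100:400,150:550])
```

```text
1.7 [0.4743 0.2712 0.1041] [-179.8142   29.9499  174.2687] [0.7569 0.7307 0.6946]
rot [-0.0008 -0.0009  0.0043] shift [-0.0013 -0.0017  0.0014] deg 0.2554336177157165 mm 2.578587433710345
[-0.001, -0.001, 0.004] [-0.0013, -0.0017, 0.0014]
```

View pics/w2.png

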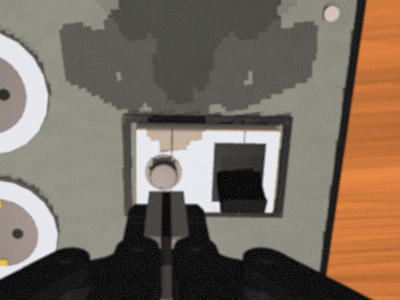

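Run:
```python
from h import *
st=r.observe(); R=Ro.from_euler("xyz",st["tool_rot"],degrees=True).as_matrix()
for d in (0,.01,.015,.02,.025,.03): print(d,proj("wrist",st["tool_pos"]+d*R[:,2],st))
# module corners (white plate, full image px) on planes d below the TCP, in tool axes
for d in (.02,.025,.03):
  P=st["tool_pos"]+d*R[:,2]
  f=lambda p,e:(R.T@(onplane("wrist",p,P=P+e*R[:,2],N=R[:,2],st=st)-st["tool_pos"]))*1000
  print(d,"btn",f((313.5,272.5),0),"width",f((427,314),.0075)[1]-f((286,314),.0075)[1],"height",f((300,224),.0075)[0]-f((300,314),.0075)[0])
```

```text
0 [315.5465 285.8877]
0.01 [315.563 277.65 ]
0.015 [315.5707 273.8356]
0.02 [315.578  270.2047]
0.025 [315.5849 266.7443]
0.03 [315.5916 263.4427]
0.02 btn [-1.222 -1.038 20.   ] width 75.60556997906266 height 49.703559031501136
0.025 btn [-3.1376 -1.069  25.    ] width 77.54604417278568 height 50.979238504105155
0.03 btn [-5.0531 -1.1001 30.    ] width 79.48651836650873 height 52.25491797670913
```

Call:
arm_command(motion=[[[0, 0, 0], [0, -0.001, 0.003], 0.0], [[0, 0, 0], [0, -0.001, 0.006], 0.0], [[0, 0, 0], [0, -0.001, 0.009], 0.0], [[0, 0, 0], [0, -0.001, 0.01], 0.0]])

```text
time: 2.08
tool_pos: [0.4799, 0.2706, 0.0979]
tool_rot: [179.9, 30.1, 174.1]
wrist_force: [0.2, 0.2, -0.6]
opening: -0.001
grasp_force: 0.0
```

Call:
arm_command(motion=[[[0, 0, 0], [0, 0, 0.002], 0.0], [[0, 0, 0], [0, 0, 0.004], 0.0], [[0, 0, 0], [0, 0, 0.005], 0.0]])

```text
time: 2.33
tool_pos: [0.4823, 0.2698, 0.0932]
tool_rot: [180.0, 30.0, 174.1]
wrist_force: [0.3, 0.0, -0.5]
opening: -0.0
grasp_force: 0.0
```

Run:
```python
from h import *
print(r.observe()["wrist_force"],r.observe()["tool_pos"])
cv2.imwrite("pics/w3.png",r.snapshot("wrist")[180:380,200:500])
print(r.observe()["wrist_force"])
```

```text
[ 0.3331  0.0398 -0.4864] [0.4823 0.2698 0.0932]
[-0.7486  1.0433  0.075 ]
```

View pics/w3.png

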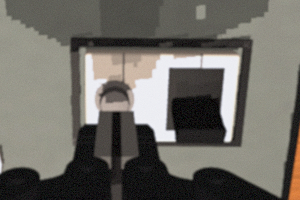

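The wrist crop shows the fingertip just above the button at crop (115,98) and about 3.5 mm too far up the slope. I shift it and press.

Call:
arm_command(motion=[[[0, 0, 0], [0.0035, 0, 0], 0.0], [[0, 0, 0], [0.0035, 0, 0.002], 0.0], [[0, 0, 0], [0.0035, 0, 0.004], 0.0], [[0, 0, 0], [0.0035, 0, 0.004], 0.0]])

```text
time: 2.72
tool_pos: [0.4811, 0.2696, 0.0876]
tool_rot: [-180.0, 30.0, 174.2]
wrist_force: [0.3, 0.2, -1.1]
opening: 0.0
grasp_force: 0.0
```

Call:
arm_command(motion=[[[0, 0, 0], [0, 0, 0.002], 0.0], [[0, 0, 0], [0, 0, 0.003], 0.0], [[0, 0, 0], [0, 0, 0.003], 0.0]])

```text
time: 2.97
tool_pos: [0.4828, 0.2695, 0.0852]
tool_rot: [180.0, 30.0, 174.1]
wrist_force: [-0.9, 0.1, 0.3]
opening: -0.003
grasp_force: 0.0
```

Call:
arm_command(motion=[[[0, 0, 0], [0, 0, 0.0015], 0.0], [[0, 0, 0], [0, 0, 0.003], 0.0], [[0, 0, 0], [0, 0, 0.003], 0.0]])

```text
time: 3.22
tool_pos: [0.4842, 0.2693, 0.0826]
tool_rot: [180.0, 30.0, 174.1]
wrist_force: [-0.0, 0.7, 0.1]
opening: 0.0
grasp_force: 0.0
```

Call:
arm_command(motion=[[[0, 0, 0], [0, 0, 0.0015], 0.0], [[0, 0, 0], [0, 0, 0.003], 0.0], [[0, 0, 0], [0, 0, 0.003], 0.0]])

```text
time: 3.47
tool_pos: [0.4857, 0.2692, 0.08]
tool_rot: [180.0, 30.0, 174.1]
wrist_force: [-0.3, 0.3, 0.4]
opening: -0.0
grasp_force: 0.0
```

Run:
```python
from h import *
a=r.snapshot("wrist")
cv2.imwrite("pics/w4.png",cv2.resize(a[160:400,200:500],(600,480)))
for i in range(3): print(r.observe()["wrist_force"])
```

```text
[ 0.2677 -0.0067 -1.142 ]
[ 0.2677 -0.0067 -1.142 ]
[ 0.2677 -0.0067 -1.142 ]
```

View pics/w4.png

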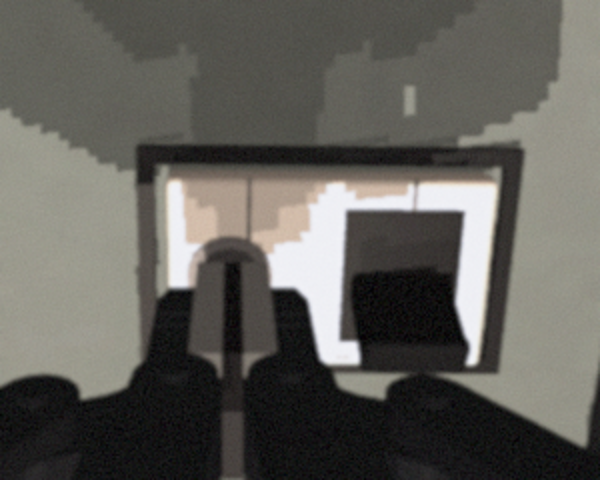

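The crop shows the finger over the button at (228,262) and the lever still up; there is no contact yet. I continue.

Call:
arm_command(motion=[[[0, 0, 0], [0, 0, 0.0015], 0.0], [[0, 0, 0], [0, 0, 0.003], 0.0], [[0, 0, 0], [0, 0, 0.003], 0.0]])

```text
time: 3.77
tool_pos: [0.4872, 0.269, 0.0774]
tool_rot: [180.0, 30.0, 174.1]
wrist_force: [0.3, 0.0, 0.1]
opening: -0.002
grasp_force: 0.0
```

Call:
arm_command(motion=[[[0, 0, 0], [0, 0, 0.0015], 0.0], [[0, 0, 0], [0, 0, 0.003], 0.0], [[0, 0, 0], [0, 0, 0.003], 0.0]])

```text
time: 4.02
tool_pos: [0.4887, 0.2689, 0.0747]
tool_rot: [180.0, 30.0, 174.1]
wrist_force: [0.0, -0.3, -0.3]
opening: -0.001
grasp_force: 0.0
```

Call:
arm_command(motion=[[[0, 0, 0], [0, 0, 0.0015], 0.0], [[0, 0, 0], [0, 0, 0.003], 0.0], [[0, 0, 0], [0, 0, 0.003], 0.0]])

```text
time: 4.27
tool_pos: [0.4902, 0.2687, 0.0722]
tool_rot: [180.0, 30.0, 174.1]
wrist_force: [-0.7, -0.0, -0.5]
opening: -0.006
grasp_force: 0.0
```

Call:
arm_command(motion=[[[0, 0, 0], [0, 0, 0.0015], 0.0], [[0, 0, 0], [0, 0, 0.003], 0.0], [[0, 0, 0], [0, 0, 0.003], 0.0]])

```text
time: 4.52
tool_pos: [0.4917, 0.2686, 0.0696]
tool_rot: [180.0, 30.0, 174.1]
wrist_force: [0.5, 0.4, -0.3]
opening: -0.002
grasp_force: 0.0
```

Run:
```python
from h import *
st=r.observe(); print(st["tool_pos"],st["wrist_force"],st["effort"])
a=r.snapshot("wrist"); cv2.imwrite("pics/w5.png",cv2.resize(a[160:400,200:500],(600,480)))
```

```text
[0.4917 0.2686 0.0696] [ 0.4772  0.4365 -0.2634] [ -0.0216 -30.2053   2.7527 -17.6599   0.9276   0.1514  -0.016 ]
```

View pics/w5.png

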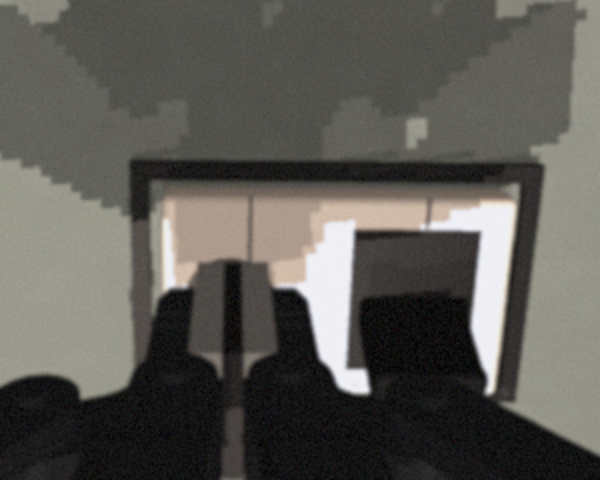

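Run:
```python
from h import *
st=r.observe(); b=r.snapshot("scene"); a=cv2.imread("pics/scene0.png")
def crop(im,p,w=40,k=5):
    x,y=np.round(p).astype(int); c=cv2.resize(im[y-w:y+w,x-w:x+w],None,fx=k,fy=k,interpolation=2)
    q=tuple(int(v) for v in ((np.array(p)-[x-w,y-w])*k)); cv2.drawMarker(c,q,(0,0,255),0,14,1); return c
p0=proj("scene",[.2022,.617,.2049]); p1=proj("scene",st["tool_pos"])
R=Ro.from_euler("xyz",st["tool_rot"],degrees=True).as_matrix()
print(p0,p1,proj("scene",st["tool_pos"]-.03*R[:,2]))
cv2.imwrite("pics/s5.png",np.hstack([crop(a,p0),crop(b,p1)])[:, :800])
```

```text
[375.9441 128.8153] [364.5698 218.2274] [362.1474 209.6857]
```

View pics/s5.png

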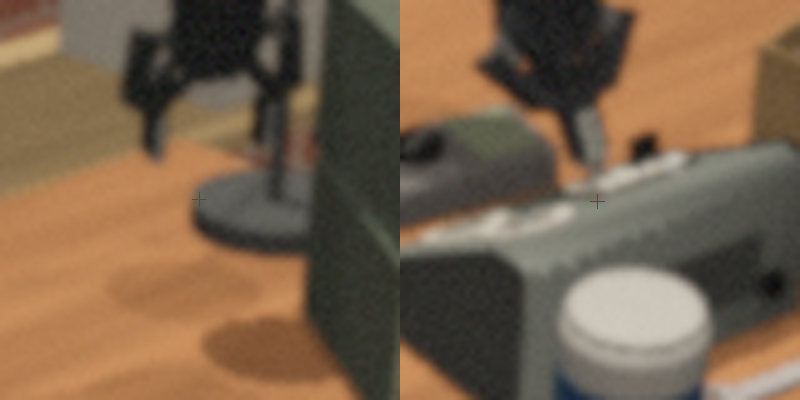

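The crosshair (reported TCP) lies about 7 px beyond the visible fingertip at (597,165) in the right half. So the real tips are about 25 mm short of the reported TCP, and they are still about 12 mm above the button and 4 mm downslope of it. I correct for both and go on by contact.

Call:
arm_command(motion=[[[0, 0, 0], [-0.004, 0, 0.002], 0.0], [[0, 0, 0], [-0.004, 0, 0.005], 0.0], [[0, 0, 0], [-0.004, 0, 0.007], 0.0], [[0, 0, 0], [-0.004, 0, 0.007], 0.0]])

```text
time: 4.95
tool_pos: [0.4992, 0.2682, 0.0659]
tool_rot: [179.9, 30.1, 174.1]
wrist_force: [-0.9, 0.4, 3.0]
opening: 0.002
grasp_force: 1.6
```

Call:
arm_command(motion=[[[0, 0, 0], [0, 0, 0.001], 0.0], [[0, 0, 0], [0, 0, 0.002], 0.0], [[0, 0, 0], [0, 0, 0.002], 0.0]])

```text
time: 5.2
tool_pos: [0.4997, 0.2682, 0.0651]
tool_rot: [180.0, 30.1, 174.1]
wrist_force: [-7.4, -1.1, 14.1]
opening: 0.002
grasp_force: 8.2
```

Call:
arm_command(motion=[[[0, 0, 0], [0, 0, 0.001], 0.0], [[0, 0, 0], [0, 0, 0.002], 0.0], [[0, 0, 0], [0, 0, 0.002], 0.0]])

```text
time: 5.45
tool_pos: [0.5, 0.2683, 0.0646]
tool_rot: [180.0, 30.1, 174.1]
wrist_force: [-23.2, -4.9, 35.2]
opening: 0.004
grasp_force: 21.3
```

Call:
arm_command(motion=[[[0, 0, 0], [0, 0, -0.01], 0.0], [[0, 0, 0], [0, 0, -0.025], 0.0], [[0, 0, 0], [0, 0, -0.04], 0.0], [[0, 0, 0], [0, 0, -0.04], 0.0]])

```text
time: 5.78
tool_pos: [0.4805, 0.2713, 0.0986]
tool_rot: [179.7, 30.1, 174.1]
wrist_force: [-0.2, 1.2, 0.4]
opening: -0.003
grasp_force: 0.0
```

Run:
```python
from h import *
st=r.observe(); print(st["tool_pos"],st["tool_rot"],st["wrist_force"]); np.save("st6.npy",st,allow_pickle=True)
cv2.imwrite("pics/w6.png",r.snapshot("wrist")[100:400,150:550])
```

```text
[0.4805 0.2713 0.0986] [179.7359  30.1036 174.0994] [-0.2091  1.1551  0.4317]
```

View pics/w6.png

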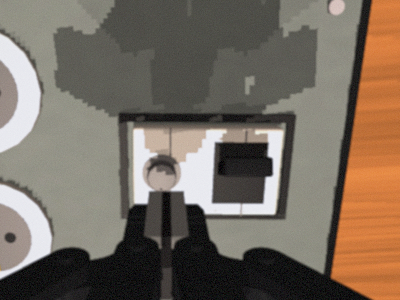

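Crop: the lever has dropped, its bar now at crop (245,165); the button is at (162,173). So the RCD has tripped. Now I go below the lever: 33 mm downslope, 36 mm left, then in.

Call:
arm_command(motion=[[[0, 0, 0], [0.012, 0.018, 0], 0.0], [[0, 0, 0], [0.024, 0.036, 0], 0.0], [[0, 0, 0], [0.034, 0.036, 0], 0.0], [[0, 0, 0], [0.034, 0.036, 0], 0.0]])

```text
time: 6.17
tool_pos: [0.4532, 0.3093, 0.0777]
tool_rot: [-179.8, 29.9, 174.4]
wrist_force: [-0.1, -1.1, 0.3]
opening: -0.003
grasp_force: 0.0
```

Call:
arm_command(motion=[[[0, 0, 0], [0, 0, 0.012], 0.0], [[0, 0, 0], [0, 0, 0.024], 0.0], [[0, 0, 0], [0, 0, 0.032], 0.0], [[0, 0, 0], [0, 0, 0.032], 0.0]])

```text
time: 6.5
tool_pos: [0.4715, 0.3046, 0.0506]
tool_rot: [-179.8, 30.0, 174.1]
wrist_force: [0.4, -0.1, 1.4]
opening: -0.002
grasp_force: 0.0
```

Run:
```python
from h import *
st=r.observe(); print(st["tool_pos"],st["tool_rot"],st["wrist_force"]); np.save("st7.npy",st,allow_pickle=True)
R=Ro.from_euler("xyz",st["tool_rot"],degrees=True).as_matrix()
print("rel to press pose, tool axes mm",1000*R.T@(st["tool_pos"]-[.5,.2683,.0646]))
a=r.snapshot("wrist"); cv2.imwrite("pics/w7.png",a); k=cv2.cvtColor(a,cv2.COLOR_BGR2GRAY)
print(k[200:330:5,260:372:6])
```

```text
[0.4715 0.3046 0.0506] [-179.7868   30.0047  174.1094] [ 0.3514 -0.0547  1.4495]
rel to press pose, tool axes mm [34.7401 33.1517 -4.0026]
[[ 91  92  82  89  92  89  94  90  86  86  91  90  92  95  91  85  89  87
   91]
 [ 90  92  91  92  93  93  88  90  91  86  93  88  87  89  89  90  87  89
   89]
 [ 91  93  88  89  91  95  88  92  85  84  92  85  85  90  90  92  88  84
   94]
 [ 92  88  91  90  93  96  91  90  85  89  86  87  92  87  90  90  85  91
   93]
 [ 86  96  90  87  94  92  88  90  92  84  89  90  90  88  94  91  90  92
   83]
 [102  89  91  91 108  98  86  87  84  91  87  88  87  88  88  84  90  87
   88]
 [103 107 105 111 105  98  87  90  86  91  88  87  87  94  87  91  87  88
   95]
 [107 109 105 108 104  99  89  85  87  89  85  90  93  91  92  89  93  85
  103]
 [107 108 104 103 105  98  90  89  86  88  93  96  95  86  86  89  92  87
  103]
 [101 108 103 104 107 103  90  90  88  88  91  90  89  87  89  88  90  99
  109]
 [106 104 104 108 104  97  91  92  87  93  83  89  87  90  88  88  90 104
  107]
 [104 102 107 107 104 102  86  85  92  85  86  92  89  87  85  88  91 
[... 445 characters left out ...]
 101  84  85  89  90  92 101 103 103 165 164
  163]
 [161 162 160 160 161 106 102  97  80  69  78  83  83 103 104 103 170 166
  162]
 [158 159 157 159 165 150 104  75  79  20  53  82  78 146 104 162 160 161
  163]
 [157 161 163 160 162 164 153  79  78  11  46  81  78 162 160 160 160 165
  164]
 [167 162 159 153  62  32  42  85  81  22  43  76  79  30  33 124 161 161
  165]
 [ 62 110 106  89  19  12  53  80  85  18  41  75  82  18  22  26 149 133
  111]
 [ 88  79  86  39  18  20  62  80  77  18  32  85  79  27  27  29  67  64
   73]
 [ 47  48  75  21   5  27  75  78  79  22  34  80  81  35  27  20  24  65
   65]
 [106 107 105  21  23  22  81  84  81  17  34  81  80  35  24  20  44 107
  104]]
```

Run:
```python
from h import *
a=cv2.imread("pics/w7.png")
for x in (180,230,262,372,400,430,470): print(x,[ (y,a[y,x].tolist()) for y in range(180,345,10)])
```

```text
180 [(180, [96, 106, 106]), (190, [102, 108, 111]), (200, [126, 132, 133]), (210, [152, 165, 167]), (220, [156, 167, 170]), (230, [126, 136, 139]), (240, [148, 162, 162]), (250, [149, 161, 161]), (260, [155, 166, 169]), (270, [149, 164, 166]), (280, [154, 165, 167]), (290, [150, 161, 167]), (300, [152, 163, 167]), (310, [148, 158, 163]), (320, [151, 163, 167]), (330, [151, 163, 167]), (340, [153, 163, 164])]
230 [(180, [84, 91, 93]), (190, [79, 90, 89]), (200, [97, 107, 108]), (210, [98, 109, 109]), (220, [90, 97, 101]), (230, [99, 106, 108]), (240, [97, 106, 107]), (250, [104, 111, 112]), (260, [100, 107, 105]), (270, [154, 164, 167]), (280, [149, 165, 164]), (290, [153, 167, 168]), (300, [150, 166, 166]), (310, [89, 98, 100]), (320, [63, 68, 71]), (330, [131, 145, 161]), (340, [250, 246, 245])]
262 [(180, [84, 88, 92]), (190, [84, 91, 91]), (200, [87, 93, 96]), (210, [89, 96, 95]), (220, [81, 87, 88]), (230, [101, 107, 110]), (240, [103, 111, 109]), (250, [101, 108, 109]), (260, [98, 104, 108]), (270, [95, 105, 105]), (280, [152, 166, 167]), (290, [149, 161, 163]), (300, [151, 163,
[... 979 characters left out ...]
, (220, [96, 104, 104]), (230, [95, 99, 105]), (240, [89, 100, 101]), (250, [99, 107, 105]), (260, [146, 158, 159]), (270, [150, 163, 163]), (280, [148, 163, 164]), (290, [152, 166, 166]), (300, [153, 163, 163]), (310, [149, 163, 164]), (320, [151, 166, 165]), (330, [148, 163, 163]), (340, [149, 160, 162])]
470 [(180, [30, 26, 32]), (190, [42, 57, 91]), (200, [59, 107, 186]), (210, [76, 149, 239]), (220, [83, 152, 240]), (230, [75, 142, 232]), (240, [66, 129, 221]), (250, [67, 135, 224]), (260, [61, 124, 218]), (270, [71, 137, 227]), (280, [64, 127, 217]), (290, [59, 122, 212]), (300, [66, 124, 214]), (310, [60, 123, 212]), (320, [71, 139, 231]), (330, [78, 147, 238]), (340, [79, 152, 241])]
```

Call:
arm_command(motion=[[[0, 0, 0], [0, 0.002, -0.0025], 0.0], [[0, 0, 0], [-0.004, 0.002, -0.0025], 0.0], [[0, 0, 0], [-0.008, 0.002, -0.0025], 0.0], [[0, 0, 0], [-0.012, 0.002, -0.0025], 0.0]])

```text
time: 6.88
tool_pos: [0.4804, 0.3087, 0.061]
tool_rot: [179.9, 30.0, 174.1]
wrist_force: [-1.8, 0.7, -0.4]
opening: -0.0
grasp_force: 0.9
```

Call:
arm_command(motion=[[[0, 0, 0], [-0.002, 0, 0], 0.0], [[0, 0, 0], [-0.004, 0, 0], 0.0], [[0, 0, 0], [-0.004, 0, 0], 0.0]])

```text
time: 7.13
tool_pos: [0.4841, 0.3079, 0.0628]
tool_rot: [179.9, 30.1, 174.1]
wrist_force: [-1.3, 0.4, 0.2]
opening: 0.002
grasp_force: 0.6
```

Call:
arm_command(motion=[[[0, 0, 0], [-0.002, 0, 0], 0.0], [[0, 0, 0], [-0.003, 0, 0], 0.0], [[0, 0, 0], [-0.003, 0, 0], 0.0]])

```text
time: 7.38
tool_pos: [0.4858, 0.3076, 0.0636]
tool_rot: [180.0, 30.0, 174.2]
wrist_force: [-4.6, 1.2, 0.8]
opening: -0.002
grasp_force: 1.3
```

Call:
arm_command(motion=[[[0, 0, 0], [-0.0015, 0, 0], 0.0], [[0, 0, 0], [-0.003, 0, 0], 0.0], [[0, 0, 0], [-0.003, 0, 0], 0.0]])

```text
time: 7.63
tool_pos: [0.488, 0.3073, 0.0649]
tool_rot: [180.0, 30.0, 174.2]
wrist_force: [-6.0, -0.4, 1.4]
opening: 0.004
grasp_force: 2.2
```

Call:
arm_command(motion=[[[0, 0, 0], [-0.0015, 0, 0], 0.0], [[0, 0, 0], [-0.002, 0, 0], 0.0], [[0, 0, 0], [-0.002, 0, 0], 0.0]])

```text
time: 7.88
tool_pos: [0.4897, 0.3071, 0.066]
tool_rot: [180.0, 30.0, 174.2]
wrist_force: [-5.6, 0.4, 2.5]
opening: -0.006
grasp_force: 2.1
```

Call:
arm_command(motion=[[[0, 0, 0], [-0.0015, 0, 0], 0.0], [[0, 0, 0], [-0.002, 0, 0], 0.0], [[0, 0, 0], [-0.002, 0, 0], 0.0]])

```text
time: 8.13
tool_pos: [0.493, 0.3067, 0.0677]
tool_rot: [180.0, 30.1, 174.1]
wrist_force: [-1.0, -0.6, -0.8]
opening: -0.001
grasp_force: 0.4
```

Call:
arm_command(motion=[[[0, 0, 0], [-0.001, 0, 0], 0.0], [[0, 0, 0], [-0.0015, 0, 0], 0.0], [[0, 0, 0], [-0.0015, 0, 0], 0.0]])

```text
time: 8.38
tool_pos: [0.4937, 0.3066, 0.0681]
tool_rot: [180.0, 30.0, 174.1]
wrist_force: [-2.4, 0.2, -1.7]
opening: 0.003
grasp_force: 0.8
```

Call:
arm_command(motion=[[[0, 0, 0], [-0.001, 0, 0], 0.0], [[0, 0, 0], [-0.001, 0, 0], 0.0]])

```text
time: 8.55
tool_pos: [0.4945, 0.3065, 0.0686]
tool_rot: [180.0, 30.0, 174.1]
wrist_force: [-1.5, -0.4, -0.7]
opening: 0.003
grasp_force: 0.8
```

Call:
arm_command(motion=[[[0, 0, 0], [0.008, 0, 0], 0.0], [[0, 0, 0], [0.025, 0, 0], 0.0], [[0, 0, 0], [0.034, 0, 0], 0.0]])

```text
time: 8.8
tool_pos: [0.4649, 0.3097, 0.0515]
tool_rot: [180.0, 30.1, 174.1]
wrist_force: [-0.1, -0.0, -1.0]
opening: 0.001
grasp_force: 0.0
```

Call:
arm_command(motion=[[[0, 0, 0], [0, -0.012, -0.02], 0.0], [[0, 0, 0], [-0.015, -0.024, -0.04], 0.0], [[0, 0, 0], [-0.03, -0.036, -0.04], 0.0], [[0, 0, 0], [-0.034, -0.036, -0.04], 0.0]])

```text
time: 9.13
tool_pos: [0.4731, 0.2705, 0.1056]
tool_rot: [179.8, 30.2, 173.8]
wrist_force: [0.6, 0.0, -0.3]
opening: -0.003
grasp_force: 0.0
```

Run:
```python
from h import *
st=r.observe(); print(st["tool_pos"],st["tool_rot"],st["wrist_force"]); np.save("st8.npy",st,allow_pickle=True)
a=r.snapshot("wrist"); cv2.imwrite("pics/w8.png",a)
# project the w6 module: where lever bar would be; list dark blobs right of the finger
k=cv2.cvtColor(a,cv2.COLOR_BGR2GRAY)
b6=cv2.cvtColor(cv2.imread("pics/w6.png"),cv2.COLOR_BGR2GRAY)
print("dropped ref", "".join(chr(10)+str(200+i-100-0+100-200)+" "+" ".join(f"{v:3d}" for v in b6[i,200:300:7]) for i in range(110,230,6)))
print("now")
for i in range(200,340,6): print(i," ".join(f"{v:3d}" for v in k[i,340:460:7]))
```

```text
[0.4731 0.2705 0.1056] [179.848   30.1964 173.8119] [ 0.6106  0.0497 -0.2777]
dropped ref 
110  75  92  93  85  80  79  79  77  79 107 142 140 138 126 139
116  30  28  40  55  23  19  20  29  46  49  45  45  50  47 143
122  55  53  53  54  57  52  47  43  48  45  51  56  77  48 142
128 121 121 136 139 111 115 117 132 128 122 127 123 129  48 144
134 181 233 233 229 153 150 153 149 190 156 234 232 132  44 143
140 179 233 231 201 147 154 153 154 156 154 236 232 100  46 146
146 178 234 177  24  22  29  11  23  27   8 235 235  69  51 141
152 236 235 155  24  30  27  13  26  21  29 235 235  39  68 146
158 234 233 118  17  18  20  18  25  18  21  75 233  39  84 141
164 235 233 113  11  29  25  32  32  36  32  26 235  51 115 142
170 234 233  98  24  40  30  34  40  25  32  24 234  56 126 140
176 233 234  83  61  43  46  47  41  42  35 139 234  55 142 140
182 234 236  79  68  67  65  63  63  62  51 234 225  55 142 142
188 234 234  68  65  61  64  62  59  57  74 234 208  58 142 140
194 234 233  63  63  64  67  66  60  58 112 233 185  53 146 142
200 234 232  56  67  61  62  58  56  60 140 234 1
[... 1398 characters left out ...]
 137 137 143 138
290 231 232 230 231  52  10  13  16   7   7   2 234 225  48 141 140 141 138
296 232 232 231 229  62  12  15  19  19  10   2 156 188  46 141 141 144 136
302 229 228 232 233 233  33  32  31  31  36  32 135 168  54 136 142 140 140
308  20  18 230 233 234  32  30  27  28  21  35 225  99  55 137 139 140 138
314  17   8  44  83  81  83  80  76  75  72  73  71  66  57 135 140 142 140
320   1   3  13 145 142 140 143 142 142 143 141 145 141 138 143 140 144 143
326  23   9  15 146 144 145 138 142 140 139 143 144 139 142 144 144 138 136
332   6  14  21 146 141 149 144 143 143 141 137 139 140 140 140 138 141 144
338  10   0  17 139 145 144 143 143 144 142 141 139 147 141 144 141 134 139
```

The numbers show the lever's black end at rows 272–310, i.e. up and latched, as in the first picture. On to the lid: first rise, straighten and turn.

```bash
cat >> h.py <<'E'
def lidR(a):  # tool z down, tilted by a (deg) as the lid opens; y forward (+x world), x to +y world
    a=np.radians(a); z=np.array([np.sin(a),0,-np.cos(a)]); y=np.array([np.cos(a),0,np.sin(a)])
    return np.column_stack([np.cross(y,z),y,z])
E
python3 - <<'E'
from h import *
plan([.50,.02,.30],lidR(0),np.arange(1,14)/13)
print(r.observe()["joint_pos"])
E
```

```text
rot [0.3875 0.426  1.4274] shift [-0.1445 -0.247  -0.1423] deg 88.1892074857088 mm 319.5835188284185
[0.03, 0.033, 0.11] [-0.0111, -0.019, -0.0109]
[0.06, 0.066, 0.22] [-0.0222, -0.038, -0.0219]
[0.089, 0.098, 0.329] [-0.0333, -0.057, -0.0328]
[0.119, 0.131, 0.439] [-0.0444, -0.076, -0.0438]
[0.149, 0.164, 0.549] [-0.0556, -0.095, -0.0547]
[0.179, 0.197, 0.659] [-0.0667, -0.114, -0.0657]
[0.209, 0.229, 0.769] [-0.0778, -0.133, -0.0766]
[0.238, 0.262, 0.878] [-0.0889, -0.152, -0.0876]
[0.268, 0.295, 0.988] [-0.1, -0.171, -0.0985]
[0.298, 0.328, 1.098] [-0.1111, -0.19, -0.1095]
[0.328, 0.36, 1.208] [-0.1222, -0.209, -0.1204]
[0.358, 0.393, 1.318] [-0.1333, -0.228, -0.1314]
[0.388, 0.426, 1.427] [-0.1445, -0.247, -0.1423]
[-65.3771   9.9764  15.9509 128.3658  44.456   32.1115  -2.4354]
```

Call:
arm_command(motion=[[[0, 0, 0], [-0.018, 0, -0.032], 0.0], [[0.03, 0.033, 0.11], [-0.036, 0, -0.064], 0.0], [[0.06, 0.066, 0.22], [-0.05, -0.02, -0.09], 0.0], [[0.09, 0.098, 0.33], [-0.062, -0.05, -0.1], 0.0], [[0.12, 0.13, 0.44], [-0.075, -0.08, -0.11], 0.0]])

```text
time: 9.6
tool_pos: [0.4726, 0.1938, 0.2375]
tool_rot: [174.6, 21.2, 146.4]
wrist_force: [0.6, 0.2, 0.0]
opening: -0.003
grasp_force: 0.0
```

Run:
```python
from h import *
plan([.54,-.05,.28],lidR(0),np.arange(1,11)/10)
s=r.observe();print(s["joint_pos"],s["tool_pos"])
```

```text
rot [0.2672 0.2941 0.9897] shift [-0.1934 -0.1679  0.0138] deg 61.10417722787755 mm 256.49371260461123
[0.027, 0.029, 0.099] [-0.0193, -0.0168, 0.0014]
[0.053, 0.059, 0.198] [-0.0387, -0.0336, 0.0028]
[0.08, 0.088, 0.297] [-0.058, -0.0504, 0.0041]
[0.107, 0.118, 0.396] [-0.0774, -0.0672, 0.0055]
[0.134, 0.147, 0.495] [-0.0967, -0.0839, 0.0069]
[0.16, 0.176, 0.594] [-0.1161, -0.1007, 0.0083]
[0.187, 0.206, 0.693] [-0.1354, -0.1175, 0.0097]
[0.214, 0.235, 0.792] [-0.1547, -0.1343, 0.0111]
[0.24, 0.265, 0.891] [-0.1741, -0.1511, 0.0124]
[0.267, 0.294, 0.99] [-0.1934, -0.1679, 0.0138]
[-59.9284  -2.1563  19.0704 117.3557  23.7876  55.6793   4.6293] [0.4726 0.1938 0.2375]
```

Call:
arm_command(motion=[[[0.027, 0.029, 0.1], [-0.019, -0.017, 0.0], 0.0], [[0.053, 0.059, 0.2], [-0.039, -0.034, 0.0], 0.0], [[0.08, 0.088, 0.3], [-0.058, -0.05, 0.002], 0.0], [[0.107, 0.118, 0.4], [-0.077, -0.067, 0.004], 0.0], [[0.134, 0.147, 0.495], [-0.097, -0.084, 0.006], 0.0]])

```text
time: 10.02
tool_pos: [0.5066, 0.0702, 0.2584]
tool_rot: [174.8, 10.0, 117.9]
wrist_force: [0.8, -0.0, 0.0]
opening: 0.001
grasp_force: 0.0
```

Run:
```python
from h import *
plan([.54,-.13,.28],lidR(0),np.arange(1,6)/5)
s=r.observe();print(s["joint_pos"],s["tool_pos"])
```

```text
rot [0.1312 0.1491 0.4927] shift [-0.1934 -0.0649  0.0063] deg 30.434407607131064 mm 204.07060717950927
[0.026, 0.03, 0.099] [-0.0387, -0.013, 0.0013]
[0.052, 0.06, 0.197] [-0.0773, -0.026, 0.0025]
[0.079, 0.089, 0.296] [-0.116, -0.0389, 0.0038]
[0.105, 0.119, 0.394] [-0.1547, -0.0519, 0.005]
[0.131, 0.149, 0.493] [-0.1934, -0.0649, 0.0063]
[-49.3615   0.8027  30.7582 109.5395   9.612   63.2866   5.8475] [0.5066 0.0702 0.2584]
```

Call:
arm_command(motion=[[[0.026, 0.03, 0.099], [-0.038, -0.013, 0.001], 0.0], [[0.052, 0.06, 0.197], [-0.077, -0.026, 0.002], 0.0], [[0.079, 0.089, 0.296], [-0.115, -0.039, 0.004], 0.0], [[0.105, 0.119, 0.394], [-0.154, -0.052, 0.005], 0.0], [[0.131, 0.149, 0.493], [-0.193, -0.065, 0.006], 0.0]])

```text
time: 10.43
tool_pos: [0.5408, -0.1301, 0.2804]
tool_rot: [180.0, 0.0, 90.0]
wrist_force: [0.7, 0.1, 0.7]
opening: -0.0
grasp_force: 0.0
```

Run:
```python
from h import *
s=r.observe();print(s["joint_pos"],s["tool_pos"],s["tool_rot"])
np.save("st9.npy",s,allow_pickle=True)
a=r.snapshot("wrist"); cv2.imwrite("pics/w9.png",a)
e=proj("wrist",[.601,-.155,.195],s),proj("wrist",[.601,-.255,.195],s); print("expected bar ends",e)
for X in ([.642-.006,-.208,.16],[.451,-.208,.157]): print(proj("wrist",X,s))
k=cv2.cvtColor(a,cv2.COLOR_BGR2GRAY); m=((a.min(2)>150)).astype(np.uint8)
n,l,st,c=cv2.connectedComponentsWithStats(m)
for i in range(1,n):
    if st[i][4]>60: print(st[i],c[i])
plan([.54,-.21,.26],lidR(0),[1])
```

```text
[-28.438   13.6226  45.4885  95.9084 -10.0309  74.6598  18.9388] [ 0.5408 -0.1301  0.2804] [179.9843   0.0035  90.0292]
expected bar ends (array([403.5842, 271.3351]), array([395.2083, 397.139 ]))
[434.1654 318.0988]
[202.8172 316.1346]
[564   0  29  96 461] [577.5748  47.4902]
[431 110   9   9  71] [435.1972 113.7746]
[  50  157   70   61 3106] [ 84.8117 187.0683]
[ 183  159   25  192 1228] [195.0269 253.0863]
[382 246  22  21 168] [388.8333 254.7738]
[395 269  15  81 859] [401.4284 308.61  ]
[612 289  28  44 780] [627.3923 307.2974]
[602 338  36  41 717] [618.4198 354.3794]
[592 383  33  38 465] [605.2086 397.5333]
[589 425  21  18 114] [596.0789 431.6491]
rot [ 0.0022  0.0117 -0.0189] shift [-0.0656  0.      0.022 ] deg 1.278753036161302 mm 69.23505487489601
[0.002, 0.012, -0.019] [-0.0656, 0.0, 0.022]
```

Run:
```python
from h import *
s=np.load("st9.npy",allow_pickle=True).item()
a=cv2.imread("pics/w9.png"); m=(a.min(2)>150).astype(np.uint8)
n,l,st,c=cv2.connectedComponentsWithStats(m)
for i in range(1,n):
    x,y,w,h,A=st[i]
    if A in range(800,1300) and x in (183,395):
        z=.160 if x==183 else .198
        P=[]
        for yy in (y+4,y+h-5):
            xs=np.where(l[yy]==i)[0]; P.append(onplane("wrist",(xs.mean(),yy),z,st=s))
        P=np.array(P); d=P[1]-P[0]; print(x,P[:,:2].tolist(),"yaw deg",np.degrees(np.arctan2(d[0],-d[1])))
print([onplane("wrist",p,.195,st=s) for p in ((388,255),(402,270))], onplane("wrist",(435,114),.16,st=s))
s2=r.observe(); print(s2["tool_pos"],s2["tool_rot"])
# top view bar
t=cv2.imread("pics/top0.png"); mm=np.uint8(t.min(2)>135); mm[:210]=0; mm[228:]=0; mm[:,:365]=0; mm[:,420:]=0
ys,xs=np.where(mm); print(len(xs),xs.min(),xs.max(),np.polyfit(xs,ys,1),xs.mean(),ys.mean())
q=np.polyfit(xs,ys,1)
for x in (xs.min(),xs.max()): print(onplane("top",(x,np.polyval(q,x)),.197))
for p in [(358,278),(449,270)]: print("hinge strip",onplane("top",p,.159))
```

```text
183 [[0.44906857423379654, -0.08634069114174064], [0.45119652393883297, -0.2332921136361828]] yaw deg 0.8296212053558999
395 [[0.5999830236389043, -0.1550449766676214], [0.6012310749053097, -0.20932723165499442]] yaw deg 1.3171058172586685
[array([ 0.5899, -0.1434,  0.195 ]), array([ 0.5999, -0.154 ,  0.195 ])] [ 0.6236 -0.053   0.16  ]
[ 0.5412 -0.1441  0.2813] [179.8681   0.6665  88.9159]
46 375 411 [ -0.1236 264.2324] 393.4347826086956 215.6086956521739
[ 0.6006 -0.1578  0.197 ]
[ 0.6017 -0.2538  0.197 ]
hinge strip [ 0.4524 -0.096   0.159 ]
hinge strip [ 0.4461 -0.3386  0.159 ]
```

Call:
arm_command(motion=[[[0, 0, 0], [-0.031, 0, 0.02], 0.0], [[0, 0, 0], [-0.062, 0, 0.05], 0.0], [[0, 0, 0], [-0.062, 0, 0.085], 0.0], [[0, 0, 0], [-0.062, 0, 0.115], 0.0], [[0, 0, 0], [-0.062, 0, 0.118], 0.0]])

```text
time: 10.9
tool_pos: [0.5363, -0.1898, 0.1562]
tool_rot: [-179.4, -0.0, 90.2]
wrist_force: [-1.6, 0.8, -0.3]
opening: -0.001
grasp_force: 0.0
```

Call:
arm_command(motion=[[[0, 0, 0], [0, 0, 0.003], 0.0], [[0, 0, 0], [0, 0, 0.006], 0.0], [[0, 0, 0], [0, 0, 0.009], 0.0], [[0, 0, 0], [0, 0, 0.009], 0.0]])

```text
time: 11.23
tool_pos: [0.5415, -0.1912, 0.1547]
tool_rot: [179.8, 0.1, 90.3]
wrist_force: [0.1, -0.0, 0.3]
opening: -0.002
grasp_force: 0.0
```

Call:
arm_command(motion=[[[0, 0, 0], [0, 0, 0.003], 0.0], [[0, 0, 0], [0, 0, 0.006], 0.0], [[0, 0, 0], [0, 0, 0.006], 0.0]])

```text
time: 11.48
tool_pos: [0.5404, -0.1912, 0.1475]
tool_rot: [179.9, 0.0, 90.2]
wrist_force: [0.7, -0.1, -0.7]
opening: -0.003
grasp_force: 0.0
```

Call:
arm_command(motion=[[[0, 0, 0], [0, 0, 0.003], 0.0], [[0, 0, 0], [0, 0, 0.004], 0.0], [[0, 0, 0], [0, 0, 0.004], 0.0]])

```text
time: 11.73
tool_pos: [0.5402, -0.1914, 0.1433]
tool_rot: [180.0, 0.0, 90.2]
wrist_force: [0.8, -0.7, -0.1]
opening: 0.004
grasp_force: 0.0
```

Call:
arm_command(motion=[[[0, 0, 0], [0, 0, 0.002], 0.0], [[0, 0, 0], [0, 0, 0.003], 0.0], [[0, 0, 0], [0, 0, 0.003], 0.0]])

```text
time: 11.98
tool_pos: [0.5403, -0.1914, 0.1403]
tool_rot: [180.0, 0.0, 90.2]
wrist_force: [1.8, 0.3, 0.0]
opening: 0.003
grasp_force: 0.0
```

Call:
arm_command(motion=[[[0, 0, 0], [0, 0, 0.002], 0.0], [[0, 0, 0], [0, 0, 0.003], 0.0], [[0, 0, 0], [0, 0, 0.003], 0.0]])

```text
time: 12.23
tool_pos: [0.5403, -0.1914, 0.1373]
tool_rot: [180.0, 0.0, 90.2]
wrist_force: [0.3, 0.3, -0.3]
opening: -0.004
grasp_force: 0.0
```

Call:
arm_command(motion=[[[0, 0, 0], [0, 0, 0.002], 0.0], [[0, 0, 0], [0, 0, 0.003], 0.0], [[0, 0, 0], [0, 0, 0.003], 0.0]])

```text
time: 12.48
tool_pos: [0.5405, -0.1915, 0.1348]
tool_rot: [179.9, 0.0, 90.2]
wrist_force: [0.0, 0.5, 2.3]
opening: -0.002
grasp_force: 0.9
```

Contact with the lid (z 0.160) at a reported z of 0.135 confirms the 25 mm shortfall of the tips, so the grip height is about 0.152 reported. I rise, open, and move over the handle.

Call:
arm_command(motion=[[[0, 0, 0], [0, 0, -0.035], 0.0], [[0, 0, 0], [0, 0, -0.075], 0.085], [[0, 0, 0], [-0.007, 0.025, -0.085], 0.085], [[0, 0, 0], [-0.014, 0.06, -0.085], 0.085], [[0, 0, 0], [-0.014, 0.06, -0.085], 0.085]])

```text
time: 12.9
tool_pos: [0.6065, -0.2047, 0.2198]
tool_rot: [179.6, 0.2, 90.4]
wrist_force: [0.2, 1.7, -0.3]
opening: 0.561
grasp_force: 0.0
```

Call:
arm_command(motion=[[[0, 0, 0], [0, 0, 0], 0.085], [[0, 0, 0], [0, 0, 0], 0.085], [[0, 0, 0], [0, 0, 0], 0.085]])

```text
time: 13.15
tool_pos: [0.5991, -0.2054, 0.2193]
tool_rot: [180.0, 0.0, 90.1]
wrist_force: [0.7, 0.1, 0.6]
opening: 0.975
grasp_force: 0.0
```

Run:
```python
from h import *
s=r.observe();print(s["tool_pos"],s["tool_rot"],s["opening"],s["joint_pos"])
a=r.snapshot("wrist"); cv2.imwrite("pics/w10.png",a); m=np.uint8(a.min(2)>150)
n,l,st,c=cv2.connectedComponentsWithStats(m)
print("expected",proj("wrist",[.601,-.156,.197],s),proj("wrist",[.601,-.206,.197],s))
for i in range(1,n):
    if st[i][4]>60 and 200<c[i][0]<440: print(st[i],c[i])
plan([.601,-.206,.152],lidR(0),[1],s)
```

```text
[ 0.5991 -0.2054  0.2193] [179.9992   0.0214  90.1394] 0.9749801174638227 [-16.2574  25.9932  43.8892  90.3355 -18.6938  71.2585  30.9319]
expected [318.0019 171.1639] [317.5848 270.6651]
[379  38   5  18  66] [380.5909  46.6061]
[373 241   5  31 104] [375.1058 256.0673]
[305 296  21  67 897] [317.2765 330.6265]
rot [0.     0.0004 0.0024] shift [-0.0005  0.0019  0.0673] deg 0.14101501516859158 mm 67.2923935605388
[0.0, 0.0, 0.002] [-0.0005, 0.0019, 0.0673]
```

Call:
arm_command(motion=[[[0, 0, 0], [0, 0.001, 0.02], 0.085], [[0, 0, 0], [0, 0.002, 0.042], 0.085], [[0, 0, 0], [0, 0.002, 0.058], 0.085], [[0, 0, 0], [0, 0.002, 0.067], 0.085], [[0, 0, 0], [0, 0.002, 0.067], 0.085]])

```text
time: 13.62
tool_pos: [0.6005, -0.2044, 0.1507]
tool_rot: [-179.9, -0.0, 90.2]
wrist_force: [-0.9, -1.1, -0.5]
opening: 0.993
grasp_force: 0.0
```

Call:
arm_command(motion=[[[0, 0, 0], [0, 0, 0], 0.0], [[0, 0, 0], [0, 0, 0], 0.0], [[0, 0, 0], [0, 0, 0], 0.0], [[0, 0, 0], [0, 0, 0], 0.0], [[0, 0, 0], [0, 0, 0], 0.0]])

```text
time: 14.03
tool_pos: [0.6029, -0.2055, 0.1535]
tool_rot: [179.8, 0.1, 90.2]
wrist_force: [0.7, 0.5, 1.0]
opening: 0.295
grasp_force: 0.0
```

Call:
arm_command(motion=[[[0, 0, 0], [0, 0, 0], 0.0], [[0, 0, 0], [0, 0, 0], 0.0], [[0, 0, 0], [0, 0, 0], 0.0], [[0, 0, 0], [0, 0, 0], 0.0]])

```text
time: 14.37
tool_pos: [0.6003, -0.2054, 0.1531]
tool_rot: [-179.8, -0.0, 90.2]
wrist_force: [-5.0, 0.6, 4.4]
opening: 0.077
grasp_force: 58.6
```

Grip force 58.6 N, so the bar is held. Next I compute the opening arc.

```bash
cat >> h.py <<'E'
def lidpose(a,k=.75,g=.042):
    H=np.array([.450,-.2055,.157]); f=np.radians(a)+np.arctan2(.038,.1505); rr=np.hypot(.1505,.038)
    R=lidR(k*a); return H+rr*np.array([np.cos(f),0,np.sin(f)])+g*R[:,2],R
def lidrows(A):
    p0,R0=lidpose(A[0])
    for a in A[1:]:
        p,R=lidpose(a); print(a,Ro.from_matrix(R0.T@R).as_rotvec().round(3).tolist(),(R0.T@(p-p0)).round(4).tolist())
E
python3 - <<'E'
from h import *
for A in ([0,2,5,8,11,14],[14,17,20,24,27,30],[30,33,36,40,43,46],[46,49,52,55,58,60]): lidrows(A); print()
print(lidpose(60)[0])
E
```

```text
2 [-0.026, 0.0, 0.0] [0.0, -0.0003, -0.0052]
5 [-0.065, 0.0, 0.0] [0.0, -0.0011, -0.0131]
8 [-0.105, 0.0, 0.0] [0.0, -0.0024, -0.0208]
11 [-0.144, 0.0, 0.0] [0.0, -0.004, -0.0285]
14 [-0.183, 0.0, 0.0] [0.0, -0.006, -0.036]

17 [-0.039, 0.0, 0.0] [0.0, -0.001, -0.0077]
20 [-0.079, 0.0, 0.0] [0.0, -0.0024, -0.0153]
24 [-0.131, 0.0, 0.0] [0.0, -0.0049, -0.0253]
27 [-0.17, 0.0, 0.0] [0.0, -0.0073, -0.0327]
30 [-0.209, 0.0, 0.0] [0.0, -0.01, -0.0399]

33 [-0.039, 0.0, 0.0] [0.0, -0.0015, -0.0075]
36 [-0.079, 0.0, 0.0] [0.0, -0.0035, -0.0149]
40 [-0.131, 0.0, 0.0] [0.0, -0.0067, -0.0245]
43 [-0.17, 0.0, 0.0] [0.0, -0.0095, -0.0316]
46 [-0.209, 0.0, 0.0] [0.0, -0.0127, -0.0385]

49 [-0.039, 0.0, 0.0] [0.0, -0.0021, -0.0073]
52 [-0.079, 0.0, 0.0] [0.0, -0.0045, -0.0144]
55 [-0.118, 0.0, 0.0] [0.0, -0.0073, -0.0213]
58 [-0.157, 0.0, 0.0] [0.0, -0.0105, -0.0281]
60 [-0.183, 0.0, 0.0] [0.0, -0.0128, -0.0326]

[ 0.522  -0.2055  0.2766]
```

Call:
arm_command(motion=[[[-0.026, 0, 0], [0, -0.0003, -0.005], 0.0], [[-0.065, 0, 0], [0, -0.001, -0.013], 0.0], [[-0.105, 0, 0], [0, -0.0024, -0.021], 0.0], [[-0.144, 0, 0], [0, -0.004, -0.0285], 0.0], [[-0.183, 0, 0], [0, -0.006, -0.036], 0.0]])

```text
time: 14.78
tool_pos: [0.5951, -0.2056, 0.1879]
tool_rot: [169.4, 0.1, 90.2]
wrist_force: [0.4, -0.9, -4.6]
opening: 0.081
grasp_force: 58.8
```

Run:
```python
from h import *
s=r.observe(); R=Ro.from_euler("xyz",s["tool_rot"],degrees=True).as_matrix()
b=s["tool_pos"]-.042*R[:,2]; v=b-[.45,0,.157]; print("bar",b,"radius",np.hypot(v[0],v[2]),"lid deg",np.degrees(np.arctan2(v[2],v[0]))-14.2, s["joint_pos"],s["opening"],s["wrist_force"])
```

```text
bar [ 0.5874 -0.2056  0.2292] radius 0.15524484964011914 lid deg 13.529356673868556 [-17.4157  19.8949  43.3115 102.1919 -21.6614  54.9072  34.4505] 0.08120959080874858 [ 0.4411 -0.9342 -4.6083]
```

Joint 6 falls quickly with the tilt, so I tilt less from here on (about 25° at the end) and let the round bar turn in the pads.

Run:
```python
from h import *
def P(a): 
    p,R=lidpose(a); t=10.5+.315*(a-14); k=t/a; return lidpose(a,k)
for A in ([14,17,20,24,27,30],[30,33,36,40,43,46],[46,49,52,55,58,60]):
    p0,R0=P(A[0])
    for a in A[1:]:
        p,R=P(a); print(a,Ro.from_matrix(R0.T@R).as_rotvec().round(3).tolist(),(R0.T@(p-p0)).round(4).tolist())
    print()
```

```text
17 [-0.016, 0.0, 0.0] [0.0, -0.002, -0.0077]
20 [-0.033, 0.0, 0.0] [0.0, -0.0044, -0.0152]
24 [-0.055, 0.0, 0.0] [0.0, -0.0081, -0.025]
27 [-0.071, 0.0, 0.0] [0.0, -0.0114, -0.0322]
30 [-0.088, 0.0, 0.0] [0.0, -0.015, -0.0391]

33 [-0.016, 0.0, 0.0] [0.0, -0.0034, -0.007]
36 [-0.033, 0.0, 0.0] [0.0, -0.0071, -0.0139]
40 [-0.055, 0.0, 0.0] [0.0, -0.0127, -0.0226]
43 [-0.071, 0.0, 0.0] [0.0, -0.0172, -0.0288]
46 [-0.088, 0.0, 0.0] [0.0, -0.0221, -0.0348]

49 [-0.016, 0.0, 0.0] [0.0, -0.0046, -0.0061]
52 [-0.033, 0.0, 0.0] [0.0, -0.0096, -0.012]
55 [-0.049, 0.0, 0.0] [0.0, -0.0149, -0.0175]
58 [-0.066, 0.0, 0.0] [0.0, -0.0204, -0.0228]
60 [-0.077, 0.0, 0.0] [0.0, -0.0243, -0.0261]
```

Call:
arm_command(motion=[[[-0.016, 0, 0], [0, -0.002, -0.0077], 0.0], [[-0.033, 0, 0], [0, -0.0044, -0.0152], 0.0], [[-0.055, 0, 0], [0, -0.008, -0.025], 0.0], [[-0.071, 0, 0], [0, -0.0114, -0.032], 0.0], [[-0.088, 0, 0], [0, -0.015, -0.039], 0.0]])

```text
time: 15.2
tool_pos: [0.5736, -0.206, 0.2241]
tool_rot: [164.4, 0.1, 90.2]
wrist_force: [2.0, -2.6, -6.7]
opening: 0.08
grasp_force: 58.3
```

```bash
cat > chk.py <<'E'
from h import *
s=r.observe(); R=Ro.from_euler("xyz",s["tool_rot"],degrees=True).as_matrix()
b=s["tool_pos"]-.042*R[:,2]; v=b-[.45,0,.157]; print("bar",b,"radius",np.hypot(v[0],v[2]),"lid deg",np.degrees(np.arctan2(v[2],v[0]))-14.2, s["joint_pos"],s["opening"],s["wrist_force"])
E
python3 chk.py
```

```text
bar [ 0.5623 -0.2059  0.2646] radius 0.1554821779190869 lid deg 29.57663041718408 [-20.3242  11.9641  45.1622 106.3712 -18.5226  51.908   33.1144] 0.07970433043053421 [ 1.9851 -2.6112 -6.7147]
```

Call:
arm_command(motion=[[[-0.016, 0, 0], [0, -0.0034, -0.007], 0.0], [[-0.033, 0, 0], [0, -0.007, -0.014], 0.0], [[-0.055, 0, 0], [0, -0.0127, -0.0226], 0.0], [[-0.071, 0, 0], [0, -0.017, -0.029], 0.0], [[-0.088, 0, 0], [0, -0.022, -0.035], 0.0]])

```text
time: 15.62
tool_pos: [0.5435, -0.2065, 0.2523]
tool_rot: [159.2, 0.1, 90.1]
wrist_force: [1.1, -2.0, -4.2]
opening: 0.077
grasp_force: 58.8
```

```bash
python3 chk.py
```

```text
bar [ 0.5286 -0.2065  0.2916] radius 0.15588256849731744 lid deg 45.50355860026228 [-23.354    2.4228  46.2258 111.5107 -12.7939  48.1572  29.6909] 0.07678399674510646 [ 1.1273 -1.9694 -4.2169]
```

Call:
arm_command(motion=[[[-0.016, 0, 0], [0, -0.0046, -0.006], 0.0], [[-0.033, 0, 0], [0, -0.0096, -0.012], 0.0], [[-0.049, 0, 0], [0, -0.015, -0.0175], 0.0], [[-0.066, 0, 0], [0, -0.0204, -0.0228], 0.0], [[-0.077, 0, 0], [0, -0.0243, -0.026], 0.0]])

```text
time: 16.03
tool_pos: [0.5122, -0.207, 0.2693]
tool_rot: [154.7, 0.1, 90.1]
wrist_force: [2.7, -4.1, -2.2]
opening: 0.078
grasp_force: 58.4
```

Call:
arm_command(motion=[[[0, 0, 0], [0, 0, 0], 0.0], [[0, 0, 0], [0, 0, 0], 0.0], [[0, 0, 0], [0, 0, 0], 0.0], [[0, 0, 0], [0, 0, 0], 0.0], [[0, 0, 0], [0, 0, 0], 0.0]])

```text
time: 16.45
tool_pos: [0.5133, -0.207, 0.2688]
tool_rot: [154.8, 0.2, 90.1]
wrist_force: [2.1, -4.1, 0.0]
opening: 0.079
grasp_force: 58.6
```

```bash
python3 chk.py
python3 - <<'E'
from h import *
# independent check: front lid edge & lid in top view -- lid plate vs. predicted edge corners
t=r.snapshot("top"); cv2.imwrite("pics/top9.png",t); t0=cv2.imread("pics/top0.png")
f=np.radians(60)
for a in (0,50,60,70):
    f=np.radians(a); X=[[.45+.183*np.cos(f),y,.157+.183*np.sin(f)] for y in (-.077,-.337)]
    print(a,[proj("top",x).round(1).tolist() for x in X])
for c in (345,352,440,450): print(c,[int(v) for v in t[190:290:4,c].mean(1)],[int(v) for v in t0[190:290:4,c].mean(1)])
E
```

```text
bar [ 0.4954 -0.2069  0.3068] radius 0.15658484442342108 lid deg 58.932731002561766 [-23.7235  -6.6014  44.4825 116.4129  -6.0311  44.8786  25.0916] 0.07918841978812859 [ 2.1236 -4.0724  0.037 ]
0 [[342.5, 213.4], [436.7, 202.9]]
50 [[348.1, 224.3], [454.6, 212.4]]
60 [[349.8, 233.1], [458.5, 221.0]]
70 [[351.7, 243.9], [462.3, 231.5]]
345 [100, 102, 109, 106, 101, 106, 114, 111, 98, 101, 102, 108, 68, 62, 68, 93, 87, 88, 96, 109, 111, 110, 111, 110, 118] [93, 99, 107, 103, 98, 101, 99, 94, 91, 94, 93, 101, 97, 97, 97, 104, 102, 105, 104, 104, 107, 102, 111, 111, 112]
352 [99, 105, 110, 109, 105, 95, 129, 80, 55, 139, 164, 54, 63, 63, 57, 61, 60, 54, 58, 54, 52, 54, 61, 109, 114] [91, 95, 106, 107, 96, 101, 100, 98, 95, 98, 99, 101, 101, 100, 98, 99, 99, 105, 102, 106, 105, 105, 103, 109, 112]
440 [107, 104, 97, 109, 106, 91, 98, 96, 62, 58, 59, 53, 59, 58, 57, 46, 51, 66, 61, 83, 100, 112, 109, 108, 112] [105, 100, 86, 105, 103, 87, 88, 88, 92, 90, 95, 95, 94, 95, 94, 97, 95, 97, 99, 98, 110, 99, 115, 120, 121]
450 [103, 104, 100, 101, 108, 107, 94, 102, 60, 51, 59, 59, 54, 60, 59, 55, 61, 66, 74, 89, 71, 93, 105, 117, 122] [106, 99, 89, 97, 106, 105, 93, 99, 117, 105, 101, 98, 94, 96, 100, 97, 97, 99, 98, 98, 100, 96, 98, 102, 109]
```

The lid reads 59° from the arm's pose, and its edge in the top view agrees with about 60°. It is still, with 58 N of grip. I hand in.

```bash
python3 -c "
from rig import r
print(r.hand_in())"
```

```text
the job is handed in; nothing more can be done
None
```

The RCD was tripped with its test button and its lever pushed back up and latched; the lid is now held still at about 60° in the gripper, and the job is handed in (no verdict came back).

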